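# Hold a timber offcut in the corner of a sawing board, against fence and flip stop

### The arm

A 7-joint arm with a two-finger parallel gripper is mounted at the origin on the work surface; the furniture and walls round the work are solid. World frame = base frame: x ahead of the robot, y to its left, z up, the work surface at z = 0. Lengths are in m, angles in rad, forces in N, time in s.
With the tool pointing down it reaches from about 0.4 to 0.85 m from the base axis. Payload 10.4 kg.
Tool frame: the origin (TCP) lies between the finger pads, 19 mm behind the fingertips; this is the grasp point; z points along the fingers, y is the line along which they close (so a half turn about z gives the same grasp; the last joint's range is limited). The gripper opens to 87 mm and grips with 3 to 60 N. Pads are 19 mm wide; open, the fingers measure 117 mm over their backs; the gripper's body (75 mm by 190 mm) begins 51 mm behind the grasp point.
Start: joints at [-1.223, 0.332, -0.065, 1.46, 0.022, 1.35, -0.088], TCP at [0.226, 0.583, 0.241] pointing down, gripper open.
Joint ranges: [-2.6, 2.6], [-0.5, 2.12], [-1.47, 1.34], [0.16, 2.42], [-1.27, 4.41], [0.06, 2.06], [-2.6, 2.6]. Speed limits (rad/s): [2.22, 2.22, 2.79, 2.79, 3.14, 3.14, 3.14].

### API

Orientations are given as a unit quaternion [x, y, z, w].
In Python, from bench import r, camera gives the robot as it stands. The module is installed in compiled form; this text tells all that it offers.
- The arm moves only by the shell command python3 -m pendant 'ROWS' [FORCE]. ROWS is JSON, a list of rows, each an object with "dp": the shift along the tool's x, y, z as a fraction of full scale, a list of three; "rotation": the turn, a rotation vector about the tool's x, y, z as a fraction of full scale, a list of three; "jaw": the opening, from 0 (shut) to 1 (fully open). A call has 1 to 8 rows; each row is the pose to reach, as a shift and turn from the pose commanded when the call began, along the tool's axes at that moment, turning the shorter way round; what a row does not reach only later rows make up. Full scale, the value 1, is 0.15 m for a shift and 2 pi rad for a turn. A row lasts 1/8 s, in which the tool goes at most 62.5 mm and 10.7 degrees, less where a joint would pass 70% of its speed; a pose out of reach is approached as far as the arm can. A call with a number of a shift or a turn outside -1 to 1 is refused whole. A call with a gripper value outside its range is refused whole. The fingers move at their own pace and stop on an object; FORCE is the grip in N (left out, the last holds). Time passes only in rows, so rows that repeat a pose let the fingers close. It gives the time, the measured TCP pose, the force, the opening and the grip force at its end, in the units of the state.
- r.read_state(): the state, without advancing time (a new reading comes with each control period).
- camera(name): name is "scene" or "top"; returns a dict with "image" (480x640x3 uint8, red, green, blue), "z_map" (480x640 float32, m along the optical axis (not along the pixel's ray), 0 where there is no reading), "mtx" (3x3 intrinsics, pixels), "T" (4x4, takes a point from camera to world coordinates). Camera axes: x right, y down, z forward; pixel columns grow to the right and rows downward; lengths in m; the calibration is good to about 2 mm. A picture is of the moment at which its call begins.
- r.close_job(): hands the job in; it is judged then, once.
The state is a dict: "time": time; "joint_positions": joint angles; "joint_vel": joint speeds; "joint_torque": joint torques, N m; "ee_pos": TCP position; "eef_rot": TCP orientation; "ft_force": force on the tool from outside, world axes, zero at the start; "torque": the same for the moment, N m; "width": finger opening in m; "grip_force": force on a finger pad.
Only numpy, scipy, OpenCV 4.12 (cv2) and the standard library are available. Lean on these libraries where they do the work, as an engineer would, in place of code of your own. Each camera call takes 0.05 s, during which the arm holds its last target. There are 200 camera calls.

### The job

Get the long timber block ready to be sawn to length: press the red tab of the flip stop right down so that the stop hangs in front of the fence, then lay the block flat on the sawing board and slide it up tight, its long side flush against the fence and one end against the stop. Finish while holding it there for the saw: the fingers push it firmly down onto the board and in against the fence at the same time, and stay on the stop's side of the saw slot, a finger's width clear of it. Leave the mug, the bolt tin, the try square and the other offcuts where they are.

Things in the scene. Friction and masses are not known exactly. Their poses are not given: they have to be found in the camera images.
- workpiece: the workpiece: longest of the three pale timber offcuts, a plain block 58 x 140 x 45 mm (x, y, z), 0.12 to 0.25 kg, lying on the table. Origin: centre of its underside; y along its length, z up. Grasp it across the 58 mm. It goes in either way round, lying on the same 58 x 140 mm side as at the start
- sawing_board: the sawing board (bench hook), fixed to the table; has a fence along its far side. Origin at table level; x points towards the fence, y along it, z up. Plywood base: x -85 to +84, y -130 to +165, top at z 18 mm; a 10 mm high strip along its near edge reaches to x -94
- board_base: the waxed plywood base of the sawing board (timber slides on it with friction of about 0.35), on which the workpiece is to lie, top at z 18 mm (same origin and axes as the sawing board)
- board_fence: the fence of the sawing board: pale wood, aluminium track on top (same origin and axes as the sawing board). Its flat working face is at x +50 mm; it is 30 mm thick, rises 50 mm above the base's top and runs the whole length of the board, but for the saw slot
- saw_slot (a point): the 3 mm wide saw slot across the board and through the fence; this point is at the foot of the fence's working face, on top of the base, axes as the board's; the slot runs from here along -x. It lies 80 to 120 mm on the -y side of the stop face, so the workpiece reaches past it
- flip_stop_carriage: aluminium carriage of the flip stop, locked somewhere along the fence, axes as the board's. Origin: the corner the workpiece goes into, in the planes of the fence's face (x 0), the stop's face (y 0) and the base's top (z 0). The workpiece in place has its origin at x -29, y -70, z 0 mm here. The carriage with its knob fills x 0 to 52, y -13 to 36, z 50 to 78 mm
- flip_stop (a joint): hinge of the flip stop (rad): 0 = right down at its stop, more = tipped up, 1.2 at most. Axis along y through x +11, z +65 mm of the carriage. Stiff: it stays where it is left; about 3 N down on the tab moves it. When down, the foot fills x -40 to -5, y 0 to 20, z 7 to 60 mm of the carriage, and the red tab x -70 to -38, y -4 to 24, z 62 to 70 mm
- stop_tab (a point): point on the upper face of the red tab of the flip stop, on its middle line, 11 mm from the tip; moves with the stop. When down it is at x -59, y +10, z +70 mm of the carriage
- bolt_tin: grey tin with bolts, 69 mm across, 76 mm high; bystander. Origin: centre of its underside
- mug: white enamel mug with blue rim, 82 mm high; bystander. Origin: centre of its underside
- small_offcut: short thick timber offcut, 50 x 75 x 50 mm; bystander. Origin: centre of its underside
- thin_offcut: thin timber offcut, 68 x 110 x 22 mm; bystander. Origin: centre of its underside
- try_square: try square with wooden stock and steel blade, 226 x 130 x 21 mm; bystander. Origin: centre of its underside

How it is judged:
On the way, in this order (a step that is already met when the one before it is completed fails the run):
1. the flip stop is pressed right down (value of joint flip_stop below 0.05 rad), for 0.2 s.
2. the workpiece lies flat on the sawing board, in front of the fence (contact force between workpiece and board_base above 0.5 N and z of workpiece in the frame of flip_stop_carriage between -0.002 and 0.002 m and angle between workpiece's own z axis and vertical below 0.03 rad), for 0.2 s.
At the end, for the whole second after the job is handed in: Stop down (under 0.05 rad); workpiece flat (2 mm, 0.03 rad), long side within 2.5 mm and 0.025 rad of the fence, end within 2.5 mm of the stop; fingers press it with over 5 N, it bears on the fence with over 3 N and on the base with over 5 N; TCP 25 mm or more from the slot, on the stop's side (value of joint flip_stop below 0.05 rad and x of workpiece in the frame of flip_stop_carriage between -0.0315 and -0.0265 m and y of workpiece in the frame of flip_stop_carriage between -0.0725 and -0.0675 m and z of workpiece in the frame of flip_stop_carriage between -0.002 and 0.002 m and angle between the y axis of workpiece and the y axis of flip_stop_carriage, either way round below 0.025 rad and angle between workpiece's own z axis and vertical below 0.03 rad and contact force between workpiece and board_fence above 3 N and contact force between workpiece and board_base above 5 N and contact force between the fingers and workpiece above 5 N and y of the grasp point in the frame of saw_slot above 0.025 m); the arm keeps its last pose, push and grip.
It fails at once if the bolt tin is moved by more than 30 mm (distance of bolt_tin from where it was at the start of the episode above 0.03 m).
It fails at once if the mug is moved by more than 30 mm (distance of mug from where it was at the start of the episode above 0.03 m).
It fails at once if the short thick offcut is moved by more than 30 mm (distance of small_offcut from where it was at the start of the episode above 0.03 m).
It fails at once if the thin offcut is moved by more than 30 mm (distance of thin_offcut from where it was at the start of the episode above 0.03 m).
It fails at once if the try square is moved by more than 30 mm (distance of try_square from where it was at the start of the episode above 0.03 m).
It also fails if it takes over 72 s, if anything falls off the work surface, if the arm or the gripper's body presses on something with over 40 N, if the wrist force passes 120 N, or if a joint passes its speed limit or range.

## Working session

There is one attempt and no reset: what is moved stays moved. The work goes in short steps, Python scripts to look and compute and a shell command to move; the robot and the scene stay as the last step left them, time stands still between calls to the robot, and variables do not carry over. Pictures are saved under pics/ and viewed, at most 10 in all, crops included, and the job is handed in when it is done.

```bash
mkdir -p pics
python3 - <<'E'
from bench import r,camera
import cv2,numpy as np
for n in("scene","top"):
    c=camera(n); cv2.imwrite(f"pics/{n}0.png",c["image"][:,:,::-1]); np.savez(f"{n}0.npz",**c)
    print(n,c["T"].round(3).tolist(),c["mtx"].round(1).tolist())
s=r.read_state(); print({k:np.round(v,3).tolist() for k,v in s.items()})
E
```

```text
scene [[0.634, -0.37, 0.679, -0.583], [-0.773, -0.317, 0.55, -0.92], [0.012, -0.873, -0.487, 0.874], [0.0, 0.0, 0.0, 1.0]] [[513.9, 0.0, 327.4], [0.0, 513.9, 237.5], [0.0, 0.0, 1.0]]
top [[0.019, -0.998, 0.059, 0.385], [-1.0, -0.019, 0.004, -0.037], [-0.003, -0.059, -0.998, 1.852], [0.0, 0.0, 0.0, 1.0]] [[576.9, 0.0, 322.1], [0.0, 576.9, 238.9], [0.0, 0.0, 1.0]]
{'time': 0.1, 'joint_positions': [-1.223, 0.333, -0.065, 1.461, 0.022, 1.35, -0.088], 'joint_vel': [-0.001, -0.003, -0.001, -0.001, 0.0, 0.0, -0.001], 'joint_torque': [0.001, -62.455, 0.024, -39.072, -0.062, 0.037, 0.0], 'ee_pos': [0.226, 0.582, 0.241], 'eef_rot': [0.184, 0.983, -0.001, -0.0], 'ft_force': [0.348, 0.031, 0.458], 'torque': [-0.037, -0.007, -0.003], 'grip_force': 0.0, 'width': 0.087}
```

View pics/top0.png

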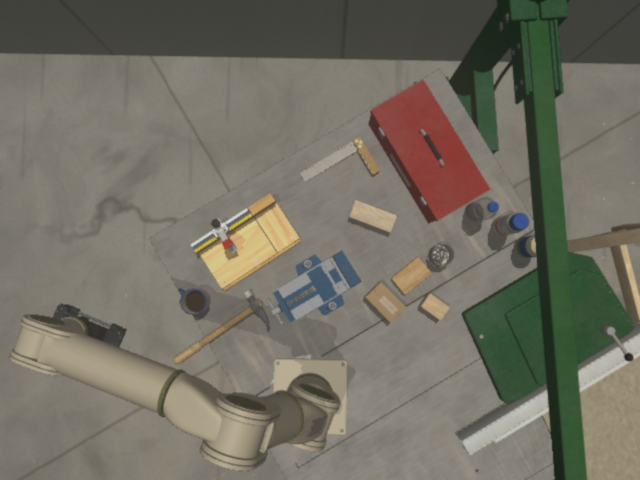

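View pics/scene0.png

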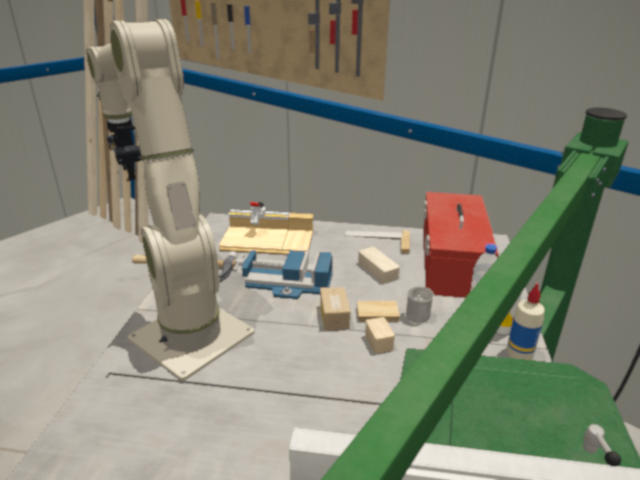

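The top view shows the workpiece at about (373,217) and the board around (245,245). The stop's red tab is at about (229,244), with the saw slot to its right.

Run:
```python
import cv2,numpy as np
c=np.load("top0.npz"); im=c["image"][:,:,::-1]
a=cv2.resize(im[185:295,185:310],None,fx=6.4/1.25,fy=6.4/1.25,interpolation=cv2.INTER_CUBIC)
cv2.imwrite("pics/b1.png",a[:600])
z=c["z_map"];K=c["mtx"];T=c["T"]
v,u=np.mgrid[:480,:640]
P=np.stack([(u-K[0,2])/K[0,0]*z,(v-K[1,2])/K[1,1]*z,z],-1)@T[:3,:3].T+T[:3,3]
np.save("P.npy",P)
def box(u0,u1,v0,v1,lo,hi):
    Q=P[v0:v1,u0:u1].reshape(-1,3); m=(Q[:,2]>lo)&(Q[:,2]<hi); Q=Q[m]
    b=cv2.minAreaRect(Q[:,:2].astype(np.float32)*1000); print(len(Q),b,np.median(Q[:,2]))
    return Q
box(340,405,195,240,.035,.055)
print("table",np.median(P[180:190,260:300,2]), P[150:200,240:290,2].mean())
Q=box(190,305,190,295,.012,.03)   # base top
Q=box(190,305,190,295,.058,.085)   # fence
Q=box(190,305,190,295,.085,.2)
m=(P[190:295,190:305,2]>.09); vv,uu=np.nonzero(m); print(np.c_[uu+190,vv+190,(P[190:295,190:305][m]*1000).round()].astype(int)[::4].tolist())
```

```text
802 ((569.404296875, -188.99102783203125), (140.03448486328125, 59.02914047241211), 70.33855438232422) 0.045156533565232415
table -0.0002826711185682784 -0.3403809233881058
3912 ((479.59259033203125, 206.61093139648438), (329.1834716796875, 359.4219970703125), 1.1120126247406006) 0.018585239588730817
889 ((425.5517578125, 230.58108520507812), (331.11834716796875, 329.9291687011719), 18.697195053100586) 0.06783422858785859
288 ((427.7857360839844, 290.8514404296875), (88.18719482421875, 227.61770629882812), 75.62848663330078) 0.09778631986910136
[[299, 194, 385, -37, 1852], [257, 202, 385, -37, 1852], [299, 205, 385, -37, 1852], [238, 212, 385, -37, 1852], [214, 219, 545, 302, 94], [218, 219, 545, 290, 92], [214, 220, 541, 300, 100], [218, 220, 542, 289, 95], [213, 221, 538, 304, 96], [217, 221, 538, 292, 98], [213, 222, 535, 305, 93], [217, 222, 536, 293, 90], [198, 223, 385, -37, 1852], [215, 223, 532, 298, 95], [219, 223, 532, 285, 97], [213, 224, 529, 305, 92], [217, 224, 529, 291, 97], [224, 224, 530, 270, 95], [215, 225, 526, 297, 99], [225, 225, 527, 268, 92], [218, 226, 523, 2
[... 653 characters left out ...]
 239, 482, 245, 128], [225, 240, 479, 261, 126], [229, 240, 479, 248, 127], [223, 241, 476, 268, 120], [227, 241, 476, 254, 127], [231, 241, 476, 242, 132], [224, 242, 473, 264, 124], [228, 242, 473, 250, 136], [222, 243, 471, 272, 113], [226, 243, 470, 257, 128], [230, 243, 470, 244, 134], [223, 244, 467, 266, 129], [227, 244, 467, 252, 137], [231, 244, 467, 241, 133], [224, 245, 463, 261, 140], [228, 245, 464, 249, 137], [232, 245, 466, 244, 97], [225, 246, 461, 258, 135], [229, 246, 461, 245, 142], [289, 246, 385, -37, 1852], [227, 247, 458, 252, 139], [226, 248, 455, 255, 137], [220, 261, 385, -37, 1852], [293, 273, 385, -37, 1852], [213, 283, 385, -37, 1852], [289, 290, 385, -37, 1852]]
```

View pics/b1.png

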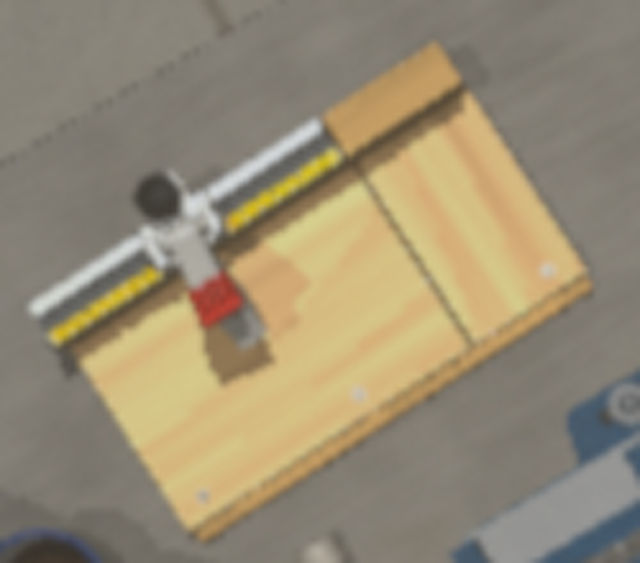

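The crop shows the slot running from (362,168) to (473,345) and the fence foot from (75,348) to (465,92). The red tab is at about (216,300) and the tilted-up foot at about (245,328).

```bash
cat > h.py <<'E'
import numpy as np,cv2
from scipy.spatial.transform import Rotation as R
def ray(c,u,v,z):
    K,T=c["mtx"],c["T"]; d=T[:3,:3]@np.array([(u-K[0,2])/K[0,0],(v-K[1,2])/K[1,1],1]); o=T[:3,3]
    return o+d*(z-o[2])/d[2]
E
python3 - <<'E'
from h import *
c=np.load("top0.npz");P=np.load("P.npy");z=c["z_map"]
S=P[190:295,185:305];ok=z[190:295,185:305]>.3; im=c["image"][190:295,185:305].astype(int)
def rect(lo,hi,n):
    m=(ok&(S[...,2]>lo)&(S[...,2]<hi)).astype(np.uint8)
    k,l,st,_=cv2.connectedComponentsWithStats(m); i=1+np.argmax(st[1:,4])
    Q=S[l==i]; b=cv2.minAreaRect(Q[:,:2].astype(np.float32)*1000); print(n,len(Q),b); return Q
A=rect(.008,.11,"all");rect(.013,.024,"base")
F=rect(.055,.11,"fence")
cr=lambda a,b,z:ray(c,185+(a+.5)/5.12-.5,185+(b+.5)/5.12-.5,z)
s0,s1=cr(365,172,.018),cr(473,345,.018); print("slot",s0,s1,np.degrees(np.arctan2(*(s0-s1)[[1,0]])))
for n,a,b,zz in [("baseNL",192,530,.018),("baseNR",590,280,.018),("footR",467,92,.018),("footL",78,350,.018),("topfenceL",52,342,.068),("topfenceR",462,82,.068)]: print(n,cr(a,b,zz))
red=ok&(im[...,0]>120)&(im[...,1]<70)&(im[...,2]<70)&(S[...,2]>.05); print("red",(S[red]*1000).round().astype(int).tolist())
E
```

```text
all 5175 ((484.2497863769531, 215.3094482421875), (199.21966552734375, 307.4886779785156), 34.83439636230469)
base 2987 ((466.7799072265625, 200.33157348632812), (152.10568237304688, 299.1061706542969), 35.932586669921875)
fence 1075 ((529.9236450195312, 239.01072692871094), (115.76531219482422, 291.0313415527344), 46.41868591308594)
slot [0.55655427 0.18261973 0.018     ] [0.44995346 0.11276236 0.018     ] 33.2375221924194
baseNL [0.33216844 0.2840184  0.018     ]
baseNR [0.49174357 0.0409473  0.018     ]
footR [0.60786194 0.12021489 0.018     ]
footL [0.44225556 0.3581122  0.018     ]
topfenceL [0.44524161 0.36321127 0.068     ]
topfenceR [0.60784093 0.11910838 0.068     ]
red [[482, 252, 126], [479, 255, 123], [479, 252, 126], [479, 248, 127], [476, 254, 127], [476, 248, 132], [476, 244, 134], [473, 267, 120], [473, 264, 124], [473, 259, 135], [473, 257, 131], [473, 255, 124], [473, 250, 136], [473, 247, 135], [473, 244, 133], [470, 267, 122], [470, 263, 126], [470, 260, 130], [470, 257, 128], [470, 254, 129], [470, 250, 131], [470, 248, 130], [470, 244, 134], [470, 240, 140], [467, 261, 138], [467, 259, 133], [467, 256, 132], [467, 252, 137], [467, 249, 140], [467, 247, 135], [467, 243, 140], [463, 261, 140], [464, 258, 139], [464, 257, 126], [464, 253, 136], [464, 249, 137], [464, 246, 138], [464, 243, 142], [461, 258, 135], [461, 255, 136], [461, 252, 140], [461, 248, 144], [457, 257, 144], [458, 255, 140]]
```

Run:
```python
from h import *
from scipy.optimize import minimize
c=np.load("top0.npz");P=np.load("P.npy");z=c["z_map"]
Q=P[180:300,180:312][z[180:300,180:312]>.3]
Q=Q[(Q[:,2]<.075)&(Q[:,2]>-.01)]; im=c["image"].astype(int)
loc=lambda p,q:((q[:,:2]-p[:2])@np.array([[np.cos(p[2]),-np.sin(p[2])],[np.sin(p[2]),np.cos(p[2])]]))
sg=lambda t:1/(1+np.exp(-np.clip(t/.001,-50,50)))
def H(p,q):
    l=loc(p,q);x,y=l.T
    w=sg(y+.130)*sg(.165-y)
    return w*(.010*sg(x+.094)+.008*sg(x+.085)-.018*sg(x-.084)+.050*(sg(x-.05)-sg(x-.08)))
def cost(p):
    l=loc(p,Q); m=(l[:,0]>-.14)&(l[:,0]<.078)&(abs(l[:,1])<.22)
    return np.minimum(abs(H(p,Q)-Q[:,2]),.02)[m].mean()
best=None
for yaw in np.radians([33,34,35]):
    s=minimize(cost,[.483,.2,yaw],method="Nelder-Mead",options=dict(initial_simplex=np.array([.483,.2,yaw])+np.vstack([np.zeros(3),np.diag([.012,.012,.03])])))
    print(s.x,np.degrees(s.x[2]),s.fun)
    if best is None or s.fun<best.fun:best=s
p=best.x; np.save("board.npy",p)
L=loc(p,P.reshape(-1,3)).reshape(480,640,2)
m=(z>.3)&(P[...,2]>.086)&(P[...,2]<.15)&(abs(L[...,1])<.16)&(L[...,0]>-.05)&(L[...,0]<.12)
A=np.c_[L[m],P[m][:,2]]*1000
for lo in range(-40,115,8):
    a=A[(A[:,0]>=lo)&(A[:,0]<lo+8)]
    if len(a):print(lo,len(a),"y",a[:,1].min().round(),a[:,1].max().round(),"z",np.median(a[:,2]).round())
cr=lambda a,b,z:ray(c,185+(a+.5)/5.12-.5,185+(b+.5)/5.12-.5,z)[None]
print("slot",loc(p,np.r_[cr(365,172,.018),cr(473,345,.018)]))
print("foot",loc(p,np.r_[cr(467,92,.018),cr(78,350,.018),cr(192,530,.018),cr(590,280,.018)]))
```

```text
[0.4951202  0.19758088 0.59560817] 34.1258343164088 0.004290910019844815
[0.49498474 0.19761538 0.59690982] 34.20041364252124 0.004289841747241239
[0.4949214  0.19766795 0.59668953] 34.187791711547554 0.004290151399931219
-8 15 y 49.0 70.0 z 92.0
0 34 y 47.0 73.0 z 135.0
8 22 y 47.0 73.0 z 131.0
16 23 y 47.0 75.0 z 126.0
24 19 y 50.0 71.0 z 117.0
32 18 y 50.0 70.0 z 111.0
40 17 y 49.0 70.0 z 103.0
48 23 y 38.0 82.0 z 94.0
56 30 y 35.0 85.0 z 91.0
64 12 y 38.0 83.0 z 91.0
72 13 y 49.0 69.0 z 91.0
80 20 y 48.0 73.0 z 96.0
88 24 y 47.0 74.0 z 95.0
96 7 y 53.0 67.0 z 95.0
slot [[ 0.04249382 -0.04701013]
 [-0.08493929 -0.04486833]]
foot [[ 0.04985209 -0.1274632 ]
 [ 0.04660248  0.16238166]
 [-0.08609532  0.16297922]
 [-0.09074216 -0.12775466]]
```

Fit: the board is at (0.495, 0.198) with yaw 34.2°. The carriage corner is at about board (50, 50) mm and the slot is at y ≈ -46. The block is centred at (0.569, -0.189) with its long axis at 70.3°. I'll go above the tab first, with the fingers shut.

```bash
cat >> h.py <<'E'
p=np.load("board.npy"); C,S=np.cos(p[2]),np.sin(p[2])
def b2w(X,Y,z): return np.array([p[0]+(X*C-Y*S)/1e3,p[1]+(X*S+Y*C)/1e3,z/1e3])
def w2b(w): d=np.asarray(w[:2])-p[:2]; return np.round([1e3*(d[0]*C+d[1]*S),1e3*(d[1]*C-d[0]*S),w[2]*1e3],1)
def go(target,yaw_deg):   # tool y at yaw, pointing down; prints dp, rotation
    from bench import r
    s=r.read_state(); A=R.from_quat(s["eef_rot"])
    y=np.radians(yaw_deg); B=R.from_matrix(np.array([[-np.sin(y),np.cos(y),0],[np.cos(y),np.sin(y),0],[0,0,-1]]).T)
    B=R.from_matrix(np.column_stack([[-np.sin(y),np.cos(y),0],[np.cos(y),np.sin(y),0],[0,0,-1]])) 
    M=B.as_matrix()
    if np.linalg.det(M)<0: M[:,0]*=-1
    print("t",s["time"],"at",np.round(s["ee_pos"],4),"board",w2b(s["ee_pos"]),"f",np.round(s["ft_force"],1),"w",round(s["width"],4))
    print("dp",np.round(A.inv().apply(np.asarray(target)-s["ee_pos"])/.15,3),"rot",np.round((A.inv()*R.from_matrix(M)).as_rotvec()/(2*np.pi),4))
E
python3 -m pendant '[{"dp":[-0.25,-0.17,0],"rotation":[0,0,0],"jaw":0},{"dp":[-0.5,-0.34,0],"rotation":[0,0,0],"jaw":0},{"dp":[-0.75,-0.51,0],"rotation":[0,0,0],"jaw":0},{"dp":[-0.98,-0.67,0],"rotation":[0,0,0],"jaw":0}]' 10
python3 -c "
from h import *
go(b2w(-4,60,190),34.2)"
```

```text
time: 0.6
ee_pos: [0.3279, 0.434, 0.2409]
eef_rot: [0.185, 0.983, -0.0, -0.0]
ft_force: [0.6, 0.8, 0.2]
width: 0.055
grip_force: 0.0
t 0.6 at [0.3279 0.434  0.2409] board [ -5.4 289.4 240.9] f [0.6 0.8 0.2] w 0.055
dp [-1.265 -0.859  0.34 ] rot [-0.0001  0.      0.0959]
```

```bash
python3 -m pendant '[{"dp":[-0.25,-0.17,0],"rotation":[0,0,0.025],"jaw":0},{"dp":[-0.5,-0.34,0],"rotation":[0,0,0.05],"jaw":0},{"dp":[-0.75,-0.51,0],"rotation":[0,0,0.075],"jaw":0},{"dp":[-0.99,-0.67,0],"rotation":[0,0,0.096],"jaw":0},{"dp":[-0.99,-0.67,0],"rotation":[0,0,0.096],"jaw":0}]' 
python3 -c "
from h import *
go(b2w(-4,60,190),34.2)"
```

```text
time: 1.23
ee_pos: [0.431, 0.2848, 0.2411]
eef_rot: [0.471, 0.882, -0.0, 0.0]
ft_force: [-0.2, 0.0, -0.4]
width: 0.0062
grip_force: 0.0
t 1.225 at [0.431  0.2848 0.2411] board [ -4.  108.1 241.1] f [-0.2  0.  -0.4] w 0.0062
dp [-0.32   0.002  0.341] rot [-0.      0.0001 -0.0012]
```

```bash
python3 -m pendant '[{"dp":[-0.32,0,0],"rotation":[0,0,0],"jaw":0},{"dp":[-0.32,0,0.3],"rotation":[0,0,0],"jaw":0},{"dp":[-0.32,0,0.55],"rotation":[0,0,0],"jaw":0},{"dp":[-0.32,0,0.65],"rotation":[0,0,0],"jaw":0},{"dp":[-0.32,0,0.75],"rotation":[0,0,0],"jaw":0},{"dp":[-0.32,0,0.82],"rotation":[0,0,0],"jaw":0}]' 
python3 -c "
from h import *
go(b2w(-4,60,106),34.2)"
```

```text
time: 1.98
ee_pos: [0.4513, 0.2461, 0.1157]
eef_rot: [0.467, 0.884, -0.005, -0.003]
ft_force: [-16.8, -10.8, 6.0]
width: 0.0164
grip_force: 10.3
t 1.975 at [0.4513 0.2461 0.1157] board [ -8.9  64.7 115.7] f [-16.8 -10.8   6. ] w 0.0164
dp [-0.031  0.034  0.064] rot [-0.002  -0.0001  0.0002]
```

The fingers weren't fully shut, and something is caught between them with a sideways load. I'll take a look.

Run:
```python
from bench import camera
import cv2,numpy as np
c=camera("scene"); np.savez("s1.npz",**c); a=c["image"][150:280,190:340,::-1]
t=camera("top"); np.savez("t1.npz",**t);b=t["image"][185:295,185:310,::-1]
cv2.imwrite("pics/c2.png",np.hstack([cv2.resize(a,(400,347),interpolation=3),cv2.resize(b,(394,347),interpolation=3)]))
```

```text
(no output)
```

View pics/c2.png

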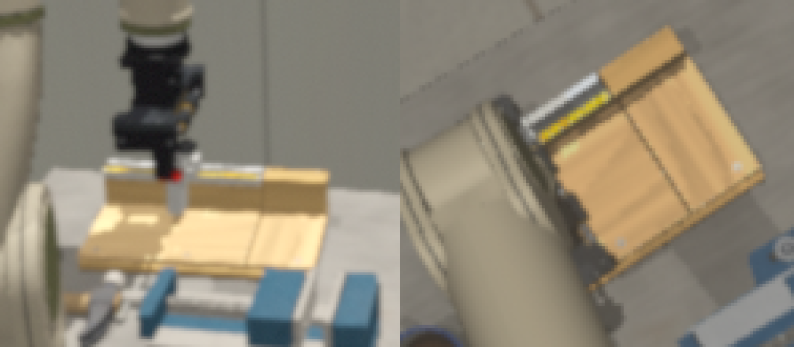

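The red tab tip looks to be between the fingers, because they were still closing on the way down. I'll open slightly, lift, shut and press again.

```bash
python3 -m pendant '[{"dp":[0,0,0],"rotation":[0,0,0],"jaw":0.35},{"dp":[0,0,0],"rotation":[0,0,0],"jaw":0.35},{"dp":[0,0,-0.2],"rotation":[0,0,0],"jaw":0.35},{"dp":[0,0,-0.35],"rotation":[0,0,0],"jaw":0},{"dp":[0,0,-0.35],"rotation":[0,0,0],"jaw":0},{"dp":[0,0,-0.35],"rotation":[0,0,0],"jaw":0},{"dp":[0,0,-0.35],"rotation":[0,0,0],"jaw":0},{"dp":[0,0,-0.35],"rotation":[0,0,0],"jaw":0}]'
python3 - <<'E'
from h import *
from bench import camera
go(b2w(0,60,106),34.2)
for n in("scene","top"):
    c=camera(n);z=c["z_map"];K=c["mtx"];T=c["T"];v,u=np.mgrid[:480,:640]
    P=np.stack([(u-K[0,2])/K[0,0]*z,(v-K[1,2])/K[1,1]*z,z],-1)@T[:3,:3].T+T[:3,3]; im=c["image"].astype(int)
    m=(z>.3)&(im[...,0]>100)&(im[...,1]<60)&(im[...,2]<60)
    Q=np.array([w2b(q) for q in P[m]]); 
    if len(Q): Q=Q[(abs(Q[:,0])<60)&(abs(Q[:,1]-60)<40)]; print(n,len(Q),Q.tolist()[::2])
E
```

```text
time: 3.08
ee_pos: [0.4558, 0.2483, 0.1702]
eef_rot: [0.468, 0.884, -0.0, -0.0]
ft_force: [-1.1, -0.7, -1.0]
width: 0.0007
grip_force: 0.0
t 3.075 at [0.4558 0.2483 0.1702] board [ -3.9  64.  170.2] f [-1.1 -0.7 -1. ] w 0.0007
dp [-0.026  0.027  0.428] rot [-0.0001  0.     -0.    ]
scene 15 [[-4.0, 63.8, 96.6], [4.1, 59.0, 92.8], [-15.4, 61.2, 98.7], [-11.2, 55.4, 96.9], [-12.0, 48.4, 97.7], [-16.3, 61.2, 95.4], [-15.2, 54.6, 95.3], [-12.5, 48.5, 94.2]]
top 0 []
```

```bash
python3 -m pendant '[{"dp":[-0.026,0.02,0.15],"rotation":[0,0,0],"jaw":0},{"dp":[-0.026,0.02,0.3],"rotation":[0,0,0],"jaw":0},{"dp":[-0.026,0.02,0.37],"rotation":[0,0,0],"jaw":0},{"dp":[-0.026,0.02,0.4],"rotation":[0,0,0],"jaw":0},{"dp":[-0.026,0.02,0.42],"rotation":[0,0,0],"jaw":0},{"dp":[-0.026,0.02,0.43],"rotation":[0,0,0],"jaw":0},{"dp":[-0.026,0.02,0.44],"rotation":[0,0,0],"jaw":0}]' 
python3 -c "
from h import *
go(b2w(0,60,104),34.2)"
```

```text
time: 4.05
ee_pos: [0.461, 0.2471, 0.1067]
eef_rot: [0.468, 0.884, 0.001, -0.0]
ft_force: [-11.5, -7.3, 29.5]
width: 0.0004
grip_force: 14.7
t 4.05 at [0.461  0.2471 0.1067] board [ -0.3  60.  106.7] f [-11.5  -7.3  29.5] w 0.0004
dp [-0.     0.002  0.018] rot [ 0.0001 -0.0001 -0.    ]
```

The tab is at its stop: 30 N at tip z ≈ 88 mm. I'll hold briefly, lift, and head for the block.

```bash
python3 -m pendant '[{"dp":[0,0,0],"rotation":[0,0,0],"jaw":0},{"dp":[0,0,0],"rotation":[0,0,0],"jaw":0},{"dp":[0,0,-0.2],"rotation":[0,0,0],"jaw":0},{"dp":[0,0,-0.55],"rotation":[0,0,0],"jaw":0.5},{"dp":[0,0,-0.8],"rotation":[0,0,0],"jaw":1},{"dp":[0,0,-0.8],"rotation":[0,0,0],"jaw":1}]'
python3 - <<'E'
from h import *
P=np.load("P.npy");z=np.load("top0.npz")["z_map"]
print("vise/near max z",np.where(z[240:325,270:455]>.3,P[240:325,270:455,2],0).max(),"toolbox",np.where(z[80:222,370:490]>.3,P[80:222,370:490,2],0).max())
go([.5694,-.189,.2],-19.66)
from bench import camera
c=camera("scene");z=c["z_map"];K=c["mtx"];T=c["T"];v,u=np.mgrid[:480,:640]
P=np.stack([(u-K[0,2])/K[0,0]*z,(v-K[1,2])/K[1,1]*z,z],-1)@T[:3,:3].T+T[:3,3]; im=c["image"].astype(int)
m=(z>.3)&(im[...,0]>100)&(im[...,1]<60)&(im[...,2]<60)
Q=np.array([w2b(q) for q in P[m]]); Q=Q[(abs(Q[:,0])<60)&(abs(Q[:,1]-60)<40)]; print(len(Q),Q.tolist()[::2])
E
```

```text
time: 4.8
ee_pos: [0.4623, 0.2479, 0.2282]
eef_rot: [0.468, 0.884, 0.003, 0.001]
ft_force: [-0.6, 0.2, -1.2]
width: 0.0226
grip_force: 0.0
vise/near max z 0.09752011558984197 toolbox 0.21248061950274155
t 4.8 at [0.4623 0.2479 0.2282] board [  1.2  59.9 228.2] f [-0.6  0.2 -1.2] w 0.0226
dp [-2.81  -1.047  0.18 ] rot [ 0.001  -0.0006  0.1496]
18 [[-9.3, 66.3, 91.6], [-1.8, 61.4, 88.1], [-0.9, 54.7, 88.1], [-16.7, 64.7, 91.7], [-8.2, 60.0, 87.6], [-18.7, 50.6, 93.5], [-12.9, 65.9, 85.9], [-13.0, 59.1, 86.3], [-13.5, 52.1, 87.0]]
```

```bash
python3 -m pendant '[{"dp":[-0.32,-0.12,0],"rotation":[0,0,0],"jaw":1},{"dp":[-0.64,-0.24,0],"rotation":[0,0,0],"jaw":1},{"dp":[-0.96,-0.36,0],"rotation":[0,0,0],"jaw":1}]' 
python3 -m pendant '[{"dp":[-0.32,-0.12,0],"rotation":[0,0,0.025],"jaw":1},{"dp":[-0.64,-0.24,0],"rotation":[0,0,0.05],"jaw":1},{"dp":[-0.96,-0.36,0],"rotation":[0,0,0.075],"jaw":1},{"dp":[-0.96,-0.36,0],"rotation":[0,0,0.1],"jaw":1},{"dp":[-0.96,-0.36,0],"rotation":[0,0,0.125],"jaw":1},{"dp":[-0.96,-0.36,0],"rotation":[0,0,0.15],"jaw":1},{"dp":[-0.96,-0.36,0],"rotation":[0,0,0.15],"jaw":1}]'
python3 -c "
from h import *
go([.5694,-.189,.09],-19.66)"
```

```text
time: 5.22
ee_pos: [0.4967, 0.0958, 0.2236]
eef_rot: [0.468, 0.884, -0.0, -0.0]
ft_force: [0.9, 0.5, 0.1]
width: 0.0564
grip_force: 0.0
time: 6.1
ee_pos: [0.5328, -0.052, 0.2237]
eef_rot: [0.818, 0.575, -0.001, -0.0]
ft_force: [-0.5, 0.3, 0.2]
width: 0.0868
grip_force: 0.0
t 6.1 at [ 0.5328 -0.052   0.2237] board [-109.  -227.7  223.7] f [-0.5  0.3  0.2] w 0.0868
dp [-0.777  0.539  0.891] rot [-0.0002  0.0001 -0.0002]
```

```bash
python3 -m pendant '[{"dp":[-0.39,0.27,0],"rotation":[0,0,0],"jaw":1},{"dp":[-0.777,0.539,0.1],"rotation":[0,0,0],"jaw":1},{"dp":[-0.777,0.539,0.4],"rotation":[0,0,0],"jaw":1},{"dp":[-0.777,0.539,0.75],"rotation":[0,0,0],"jaw":1},{"dp":[-0.777,0.539,0.75],"rotation":[0,0,0],"jaw":1}]'
python3 - <<'E'
from h import *
from bench import camera
go([.5694,-.189,.03],-19.66)
c=camera("scene"); cv2.imwrite("pics/d1.png",cv2.resize(c["image"][190:310,310:460,::-1],(750,600),interpolation=3))
E
```

```text
time: 6.72
ee_pos: [0.567, -0.1884, 0.1083]
eef_rot: [0.817, 0.576, -0.003, -0.003]
ft_force: [0.5, 0.3, 0.5]
width: 0.0871
grip_force: 0.0
t 6.725 at [ 0.567  -0.1884  0.1083] board [-157.4 -359.7  108.3] f [0.5 0.3 0.5] w 0.0871
dp [0.002 0.02  0.522] rot [-0.0012  0.0003  0.    ]
```

View pics/d1.png

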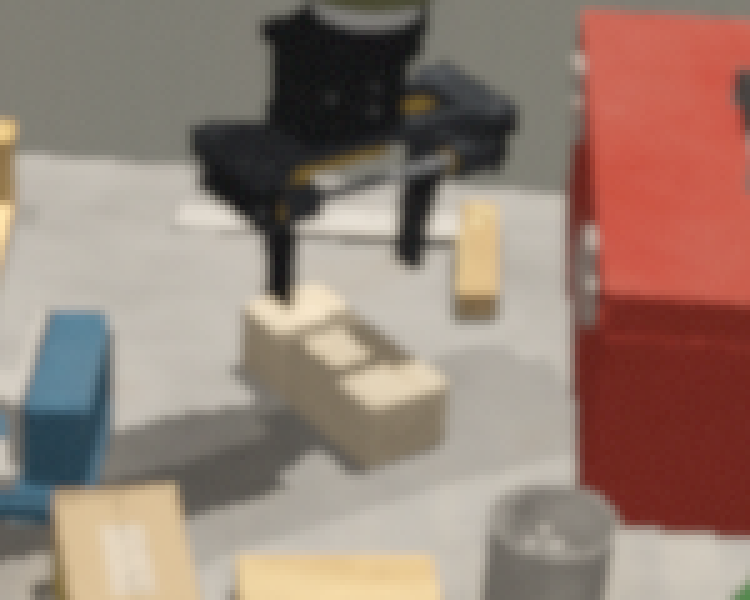

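The fingers hang above the block at about (280,290) and (410,255), one on each side of its width and clear of the try square. Descending to grip.

```bash
python3 -m pendant '[{"dp":[0.002,0.02,0.2],"rotation":[0,0,0],"jaw":1},{"dp":[0.002,0.02,0.4],"rotation":[0,0,0],"jaw":1},{"dp":[0.002,0.02,0.52],"rotation":[0,0,0],"jaw":1},{"dp":[0.002,0.02,0.52],"rotation":[0,0,0],"jaw":0.5},{"dp":[0.002,0.02,0.52],"rotation":[0,0,0],"jaw":0.5},{"dp":[0.002,0.02,0.52],"rotation":[0,0,0],"jaw":0.5},{"dp":[0.002,0.02,0.52],"rotation":[0,0,0],"jaw":0.5},{"dp":[0.002,0.02,0.52],"rotation":[0,0,0],"jaw":0.5}]' 25
python3 -m pendant '[{"dp":[0,0,-0.1],"rotation":[0,0,0],"jaw":0.5},{"dp":[0,0,-0.4],"rotation":[0,0,0],"jaw":0.5},{"dp":[0,0,-0.8],"rotation":[0,0,0],"jaw":0.5},{"dp":[0,0,-0.99],"rotation":[0,0,0],"jaw":0.5},{"dp":[0,0,-0.99],"rotation":[0,0,0],"jaw":0.5}]' 
python3 -c "
from h import *
go(b2w(-4,-24,180),34.2)"
```

```text
time: 7.78
ee_pos: [0.5729, -0.1898, 0.035]
eef_rot: [0.818, 0.575, 0.0, 0.0]
ft_force: [-3.1, 0.8, 6.9]
width: 0.0578
grip_force: 25.0
time: 8.4
ee_pos: [0.5739, -0.1904, 0.1857]
eef_rot: [0.818, 0.575, 0.002, 0.002]
ft_force: [0.3, -0.0, -3.0]
width: 0.0578
grip_force: 25.0
t 8.4 at [ 0.5739 -0.1904  0.1857] board [-152.8 -365.2  185.7] f [ 0.3 -0.  -3. ] w 0.0578
dp [ 2.139 -1.258  0.034] rot [ 0.0008  0.0002 -0.15  ]
```

Gripped: width 57.8 mm and about 2.5 N of weight. Carrying it to the board.

```bash
python3 -m pendant '[{"dp":[0.25,-0.15,0],"rotation":[0,0,0],"jaw":0.5},{"dp":[0.5,-0.3,0],"rotation":[0,0,0],"jaw":0.5},{"dp":[0.75,-0.44,0],"rotation":[0,0,0],"jaw":0.5},{"dp":[1,-0.59,0],"rotation":[0,0,0],"jaw":0.5},{"dp":[1,-0.59,0],"rotation":[0,0,0],"jaw":0.5}]' 
python3 -m pendant '[{"dp":[0.25,-0.15,0],"rotation":[0,0,-0.025],"jaw":0.5},{"dp":[0.5,-0.3,0],"rotation":[0,0,-0.05],"jaw":0.5},{"dp":[0.75,-0.44,0],"rotation":[0,0,-0.075],"jaw":0.5},{"dp":[0.9,-0.5,0],"rotation":[0,0,-0.1],"jaw":0.5},{"dp":[0.9,-0.5,0],"rotation":[0,0,-0.125],"jaw":0.5},{"dp":[0.9,-0.5,0],"rotation":[0,0,-0.15],"jaw":0.5},{"dp":[0.9,-0.5,0],"rotation":[0,0,-0.15],"jaw":0.5},{"dp":[0.9,-0.5,0],"rotation":[0,0,-0.15],"jaw":0.5}]'
python3 -c "
from h import *
go(b2w(-4,-28,90),34.2)"
```

```text
time: 9.02
ee_pos: [0.5391, -0.0145, 0.1813]
eef_rot: [0.816, 0.577, -0.001, -0.001]
ft_force: [0.3, -0.6, -1.9]
width: 0.0575
grip_force: 25.0
time: 10.02
ee_pos: [0.5154, 0.1331, 0.1822]
eef_rot: [0.47, 0.883, -0.0, -0.0]
ft_force: [-0.1, -0.3, -2.1]
width: 0.0578
grip_force: 25.0
t 10.025 at [0.5154 0.1331 0.1822] board [-19.4 -64.8 182.2] f [-0.1 -0.3 -2.1] w 0.0578
dp [0.246 0.102 0.615] rot [-0.0001 -0.     -0.0007]
```

```bash
python3 -m pendant '[{"dp":[0.12,0.05,0],"rotation":[0,0,0],"jaw":0.5},{"dp":[0.246,0.102,0.15],"rotation":[0,0,0],"jaw":0.5},{"dp":[0.246,0.102,0.45],"rotation":[0,0,0],"jaw":0.5},{"dp":[0.246,0.102,0.7],"rotation":[0,0,0],"jaw":0.5},{"dp":[0.246,0.102,0.8],"rotation":[0,0,0],"jaw":0.5},{"dp":[0.246,0.102,0.83],"rotation":[0,0,0],"jaw":0.5},{"dp":[0.246,0.102,0.85],"rotation":[0,0,0],"jaw":0.5}]' 
python3 -c "
from h import *
go(b2w(-4,-28,52),34.2)"
```

```text
time: 10.9
ee_pos: [0.5083, 0.1731, 0.0563]
eef_rot: [0.468, 0.884, 0.001, 0.001]
ft_force: [-0.4, -0.3, -1.3]
width: 0.0578
grip_force: 25.0
t 10.9 at [0.5083 0.1731 0.0563] board [ -2.8 -27.7  56.3] f [-0.4 -0.3 -1.3] w 0.0578
dp [-0.002 -0.008  0.028] rot [ 0.0003  0.     -0.0001]
```

```bash
python3 -m pendant '[{"dp":[0,0,0.01],"rotation":[0,0,0],"jaw":0.5},{"dp":[0,0,0.02],"rotation":[0,0,0],"jaw":0.5},{"dp":[0,0,0.03],"rotation":[0,0,0],"jaw":0.5},{"dp":[0,0,0.03],"rotation":[0,0,0],"jaw":0.5},{"dp":[0,0,0.03],"rotation":[0,0,0],"jaw":0.5}]'
python3 - <<'E'
from h import *
from bench import camera
go(b2w(-4,-28,52),34.2)
c=camera("scene"); cv2.imwrite("pics/e1.png",cv2.resize(c["image"][180:280,200:330,::-1],(780,600),interpolation=3))
E
```

```text
time: 11.52
ee_pos: [0.5079, 0.1731, 0.0529]
eef_rot: [0.468, 0.884, 0.001, -0.0]
ft_force: [-7.6, -3.0, 20.7]
width: 0.0579
grip_force: 25.0
t 11.525 at [0.5079 0.1731 0.0529] board [ -3.1 -27.5  52.9] f [-7.6 -3.  20.7] w 0.0579
dp [-0.003 -0.006  0.006] rot [ 0.0002 -0.0001 -0.0001]
```

View pics/e1.png

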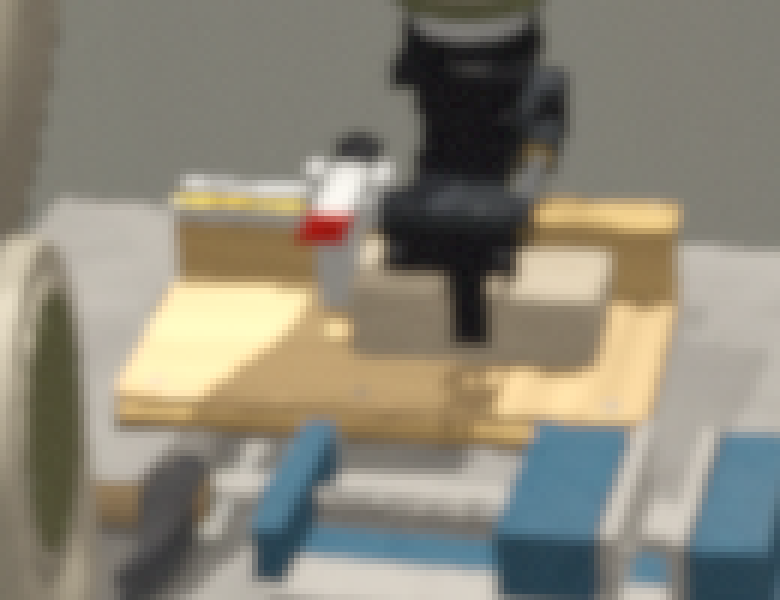

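The block lies on the board with its left end just short of the lowered stop: foot at (335,290), block end at (355,310). I'll release, lift, shut and move to the near side.

```bash
python3 -m pendant '[{"dp":[0,0,-0.02],"rotation":[0,0,0],"jaw":0.74},{"dp":[0,0,-0.02],"rotation":[0,0,0],"jaw":0.74},{"dp":[0,0,-0.02],"rotation":[0,0,0],"jaw":0.74},{"dp":[0,0,-0.3],"rotation":[0,0,0],"jaw":0.74},{"dp":[0,0,-0.6],"rotation":[0,0,0],"jaw":0},{"dp":[0,-0.35,-0.6],"rotation":[0,0,0],"jaw":0},{"dp":[0,-0.42,-0.6],"rotation":[0,0,0],"jaw":0},{"dp":[0,-0.42,-0.6],"rotation":[0,0,0],"jaw":0}]' 10
python3 -m pendant '[{"dp":[0,0,0],"rotation":[0,0,0],"jaw":0},{"dp":[0,0,0],"rotation":[0,0,0],"jaw":0},{"dp":[0,0,0],"rotation":[0,0,0],"jaw":0},{"dp":[0,0,0],"rotation":[0,0,0],"jaw":0}]'
python3 - <<'E'
from h import *
from bench import camera
go(b2w(-65,-26,47),34.2)
c=camera("scene");z=c["z_map"];K=c["mtx"];T=c["T"];v,u=np.mgrid[:480,:640]
P=np.stack([(u-K[0,2])/K[0,0]*z,(v-K[1,2])/K[1,1]*z,z],-1)@T[:3,:3].T+T[:3,3]
Q=np.array([w2b(q) for q in P[200:280,200:330][z[200:280,200:330]>.3]])
m=(Q[:,2]>55)&(Q[:,2]<67)&(Q[:,0]<44)&(Q[:,0]>-60)&(Q[:,1]<42)&(Q[:,1]>-130); Q=Q[m]
print(len(Q),Q.min(0),Q.max(0),cv2.minAreaRect(Q[:,:2].astype(np.float32)))
E
```

```text
time: 12.58
ee_pos: [0.4551, 0.1375, 0.1408]
eef_rot: [0.468, 0.884, 0.0, -0.0]
ft_force: [-1.1, 0.7, 1.3]
width: 0.0326
grip_force: 0.0
time: 13.08
ee_pos: [0.4554, 0.1375, 0.1406]
eef_rot: [0.468, 0.884, -0.0, -0.0]
ft_force: [0.8, 1.1, -0.9]
width: 0.0015
grip_force: 0.0
t 13.075 at [0.4554 0.1375 0.1406] board [-66.5 -27.4 140.6] f [ 0.8  1.1 -0.9] w 0.0015
dp [0.01  0.01  0.624] rot [-0.  0. -0.]
395 [-38.  -99.4  55.1] [42.5 41.3 66.9] ((2.6111793518066406, -29.233253479003906), (78.38436889648438, 140.72097778320312), 1.2590447664260864)
```

```bash
python3 -m pendant '[{"dp":[0.01,0,0.3],"rotation":[0,0,0],"jaw":0},{"dp":[0.01,0,0.6],"rotation":[0,0,0],"jaw":0},{"dp":[0.01,0.05,0.624],"rotation":[0,0,0],"jaw":0},{"dp":[0.01,0.12,0.624],"rotation":[0,0,0],"jaw":0},{"dp":[0.01,0.18,0.624],"rotation":[0,0,0],"jaw":0},{"dp":[0.01,0.23,0.624],"rotation":[0,0,0],"jaw":0},{"dp":[0.01,0.26,0.624],"rotation":[0,0,0],"jaw":0},{"dp":[0.01,0.28,0.624],"rotation":[0,0,0],"jaw":0}]'
python3 -c "
from h import *
go(b2w(-23,-26,47),34.2)"
```

```text
time: 14.12
ee_pos: [0.4894, 0.1624, 0.0473]
eef_rot: [0.468, 0.884, 0.0, 0.0]
ft_force: [-1.5, -0.4, 3.0]
width: 0.0003
grip_force: 1.0
t 14.125 at [0.4894 0.1624 0.0473] board [-24.4 -25.9  47.3] f [-1.5 -0.4  3. ] w 0.0003
dp [-0.     0.009  0.002] rot [ 0. -0. -0.]
```

```bash
python3 -m pendant '[{"dp":[0,0.01,0],"rotation":[0,0,0],"jaw":0},{"dp":[0,0.02,0],"rotation":[0,0,0],"jaw":0},{"dp":[0,0.03,0],"rotation":[0,0,0],"jaw":0},{"dp":[0,0.04,0],"rotation":[0,0,0],"jaw":0},{"dp":[0,0.05,0],"rotation":[0,0,0],"jaw":0},{"dp":[0,0.05,0],"rotation":[0,0,0],"jaw":0}]'
python3 -c "
from h import *
go(b2w(-23,-26,47),34.2)"
```

```text
time: 14.88
ee_pos: [0.4937, 0.1652, 0.047]
eef_rot: [0.468, 0.884, -0.002, -0.001]
ft_force: [-11.5, -7.1, 14.5]
width: 0.0003
grip_force: 8.3
t 14.875 at [0.4937 0.1652 0.047 ] board [-19.3 -26.1  47. ] f [-11.5  -7.1  14.5] w 0.0003
dp [ 0.    -0.025 -0.   ] rot [-0.0007 -0.0002 -0.0001]
```

Flush, with 13 N on the fence. Next I'll go round to the far end and push towards the stop.

```bash
python3 -m pendant '[{"dp":[0,-0.1,0],"rotation":[0,0,0],"jaw":0},{"dp":[0,-0.1,-0.3],"rotation":[0,0,0],"jaw":0},{"dp":[-0.1,-0.1,-0.6],"rotation":[0,0,0],"jaw":0},{"dp":[-0.4,0,-0.6],"rotation":[0,0,0],"jaw":0},{"dp":[-0.68,0.26,-0.6],"rotation":[0,0,0],"jaw":0},{"dp":[-0.68,0.26,-0.3],"rotation":[0,0,0],"jaw":0},{"dp":[-0.68,0.26,0],"rotation":[0,0,0],"jaw":0},{"dp":[-0.68,0.26,0],"rotation":[0,0,0],"jaw":0}]'
python3 -c "
from h import *
go(b2w(20,-99.5,47),34.2)"
```

```text
time: 15.88
ee_pos: [0.5824, 0.1035, 0.0441]
eef_rot: [0.468, 0.884, -0.002, -0.002]
ft_force: [-0.0, 1.1, 0.6]
width: 0.0009
grip_force: 0.0
t 15.875 at [0.5824 0.1035 0.0441] board [  19.4 -127.    44.1] f [-0.   1.1  0.6] w 0.0009
dp [ 0.183  0.004 -0.019] rot [-0.0009 -0.0003 -0.    ]
```

```bash
python3 -m pendant '[{"dp":[0.06,0,0],"rotation":[0,0,0],"jaw":0},{"dp":[0.1,0,0],"rotation":[0,0,0],"jaw":0},{"dp":[0.13,0,0],"rotation":[0,0,0],"jaw":0},{"dp":[0.15,0,0],"rotation":[0,0,0],"jaw":0},{"dp":[0.17,0,0],"rotation":[0,0,0],"jaw":0},{"dp":[0.19,0,0],"rotation":[0,0,0],"jaw":0},{"dp":[0.2,0,0],"rotation":[0,0,0],"jaw":0},{"dp":[0.2,0,0],"rotation":[0,0,0],"jaw":0}]'
python3 -c "
from h import *
go(b2w(20,-99.5,47),34.2)"
```

```text
time: 16.88
ee_pos: [0.5695, 0.1263, 0.0475]
eef_rot: [0.469, 0.883, -0.0, 0.002]
ft_force: [6.2, -7.9, -0.1]
width: 0.0005
grip_force: 5.0
t 16.875 at [0.5695 0.1263 0.0475] board [  21.6 -100.9   47.5] f [ 6.2 -7.9 -0.1] w 0.0005
dp [ 0.01  -0.01   0.003] rot [ 0.0001  0.0006 -0.0004]
```

It sits against the stop with about 10 N. Now over the top for the final hold at board (16, -8).

```bash
python3 -m pendant '[{"dp":[-0.1,0,0],"rotation":[0,0,0],"jaw":0},{"dp":[-0.1,0,-0.25],"rotation":[0,0,0],"jaw":0},{"dp":[-0.1,0,-0.5],"rotation":[0,0,0],"jaw":0},{"dp":[0.2,-0.02,-0.5],"rotation":[0,0,0],"jaw":0},{"dp":[0.5,-0.04,-0.5],"rotation":[0,0,0],"jaw":0},{"dp":[0.62,-0.04,-0.5],"rotation":[0,0,0],"jaw":0},{"dp":[0.62,-0.04,-0.35],"rotation":[0,0,0],"jaw":0},{"dp":[0.62,-0.04,-0.27],"rotation":[0,0,0],"jaw":0}]'
python3 - <<'E'
from h import *
go(b2w(16,-8,82),34.2)
from bench import camera
for n,(a,b,e,f) in (("scene",(180,280,200,330)),):
    c=camera(n); cv2.imwrite("pics/f1.png",cv2.resize(c["image"][a:b,e:f,::-1],(780,600),interpolation=3))
E
```

```text
time: 17.88
ee_pos: [0.5108, 0.2017, 0.0866]
eef_rot: [0.468, 0.884, -0.001, -0.0]
ft_force: [0.6, -0.1, 0.6]
width: 0.0003
grip_force: 0.0
t 17.875 at [0.5108 0.2017 0.0866] board [15.4 -5.5 86.6] f [ 0.6 -0.1  0.6] w 0.0003
dp [-0.017  0.004  0.031] rot [-0.0002  0.     -0.0001]
```

View pics/f1.png

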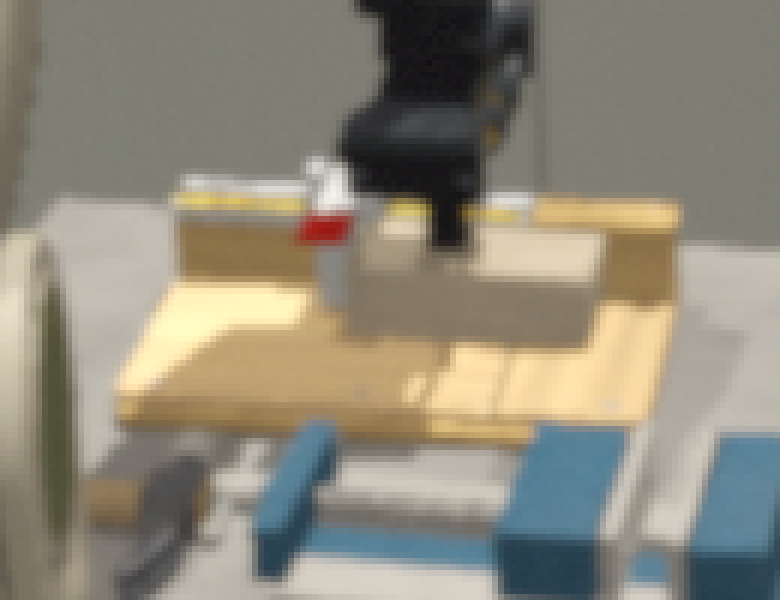

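The block is against the fence and the stop, with the fingers just above its top at (450,240), well on the stop's side of the slot. Pressing down, then inward.

```bash
python3 -m pendant '[{"dp":[0,0,0.02],"rotation":[0,0,0],"jaw":0},{"dp":[0,0,0.035],"rotation":[0,0,0],"jaw":0},{"dp":[0,0,0.045],"rotation":[0,0,0],"jaw":0},{"dp":[0,0,0.05],"rotation":[0,0,0],"jaw":0},{"dp":[0,0,0.05],"rotation":[0,0,0],"jaw":0}]'
python3 -c "
from h import *
go(b2w(16,-8,80),34.2)
from bench import r
f=r.read_state()['ft_force'];print('board f',f[0]*C+f[1]*S,f[1]*C-f[0]*S,f[2])"
```

```text
time: 18.55
ee_pos: [0.5114, 0.2023, 0.0821]
eef_rot: [0.468, 0.884, 0.001, 0.0]
ft_force: [-8.6, -3.6, 18.1]
width: 0.0003
grip_force: 9.3
t 18.55 at [0.5114 0.2023 0.0821] board [16.2 -5.4 82.1] f [-8.6 -3.6 18.1] w 0.0003
dp [-0.018 -0.001  0.014] rot [ 0.0002 -0.0001 -0.0001]
board f -9.164174097728996 1.8915284749343493 18.123012186695686
```

```bash
python3 -m pendant '[{"dp":[0,0.005,0.005],"rotation":[0,0,0],"jaw":0},{"dp":[0,0.01,0.01],"rotation":[0,0,0],"jaw":0},{"dp":[0,0.02,0.01],"rotation":[0,0,0],"jaw":0},{"dp":[0,0.02,0.01],"rotation":[0,0,0],"jaw":0},{"dp":[0,0.02,0.01],"rotation":[0,0,0],"jaw":0}]'
python3 -c "
from h import *
go(b2w(16,-8,80),34.2)
from bench import r
f=r.read_state()['ft_force'];print('board f',f[0]*C+f[1]*S,f[1]*C-f[0]*S,f[2])"
```

```text
time: 19.18
ee_pos: [0.5122, 0.2026, 0.082]
eef_rot: [0.469, 0.883, -0.001, -0.002]
ft_force: [-24.5, -12.3, 46.0]
width: 0.0005
grip_force: 23.1
t 19.175 at [0.5122 0.2026 0.082 ] board [17.1 -5.6 82. ] f [-24.5 -12.3  46. ] w 0.0005
dp [-0.016 -0.007  0.013] rot [-0.0005 -0.0003 -0.0002]
board f -27.201131577901293 3.5784569171488307 46.02120205469803
```

```bash
python3 -m pendant '[{"dp":[0,0,-0.005],"rotation":[0,0,0],"jaw":0},{"dp":[0,0,-0.005],"rotation":[0,0,0],"jaw":0},{"dp":[0,0,-0.005],"rotation":[0,0,0],"jaw":0},{"dp":[0,0,-0.005],"rotation":[0,0,0],"jaw":0},{"dp":[0,0,-0.005],"rotation":[0,0,0],"jaw":0},{"dp":[0,0,-0.005],"rotation":[0,0,0],"jaw":0}]'
python3 - <<'E'
from h import *
from bench import r,camera
f=r.read_state()['ft_force'];print('board f',f[0]*C+f[1]*S,f[1]*C-f[0]*S,f[2],w2b(r.read_state()["ee_pos"]))
c=camera("scene"); f=r.read_state()['ft_force'];print(f)
z=c["z_map"];K=c["mtx"];T=c["T"];v,u=np.mgrid[:480,:640]
P=np.stack([(u-K[0,2])/K[0,0]*z,(v-K[1,2])/K[1,1]*z,z],-1)@T[:3,:3].T+T[:3,3]
W=P[200:280,200:330];Q=np.array([w2b(q) for q in W[z[200:280,200:330]>.3]])
m=(Q[:,2]>30)&(Q[:,2]<55)&(Q[:,0]<15)&(Q[:,0]>-30)&(Q[:,1]<35)&(Q[:,1]>-80); q=Q[m]
print("near face: x=a*y+b",np.polyfit(q[:,1],q[:,0],1),"med x",np.median(q[:,0]))
m=(Q[:,2]>56)&(Q[:,2]<68)&(Q[:,0]<40)&(Q[:,0]>-15)&(Q[:,1]<40); t=Q[m]; print("top y",t.min(0),np.median(t[:,2]))
cv2.imwrite("pics/g1.png",cv2.resize(c["image"][195:265,230:320,::-1],(774,600),interpolation=3))
E
```

```text
time: 19.92
ee_pos: [0.5122, 0.2026, 0.082]
eef_rot: [0.469, 0.883, -0.001, -0.001]
ft_force: [-20.6, -11.0, 37.1]
width: 0.0006
grip_force: 18.9
board f -23.24850326767385 2.4995718472611443 37.087758793050156 [17.  -5.6 82. ]
[-20.68525381 -11.05329969  37.74752847]
near face: x=a*y+b [-5.96981757e-04 -5.00067632e+00] med x -5.1
top y [-14.  -92.   56.1] 63.9
```

View pics/g1.png

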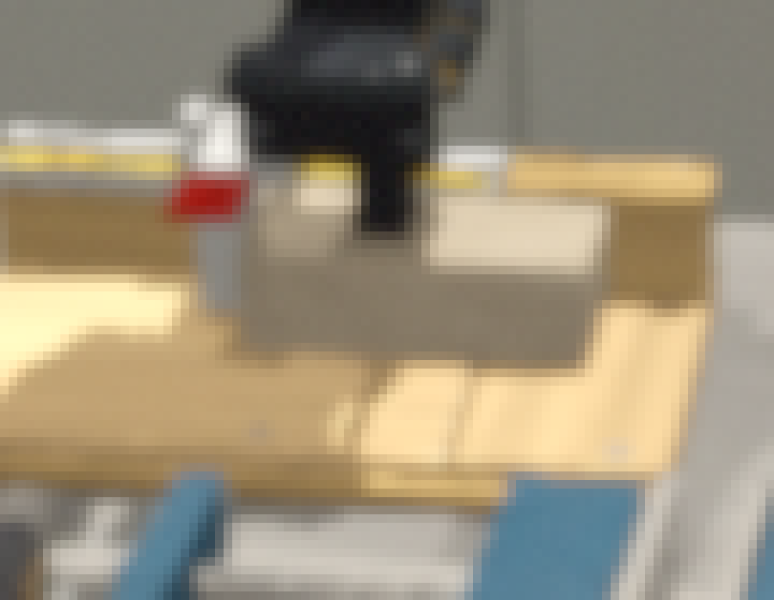

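The block is flush and parallel to the fence (slope 0.0006), tight to the lowered stop. The forces are steady at 37 N down and 23 N in, with the fingers about 40 mm clear of the slot. Handing in.

```bash
python3 -c "
from bench import r
print(r.close_job())"
```

```text
the job is handed in; nothing more can be done
None
```

The job is handed in, though no verdict came back. The flip stop is down and the block lies flat, flush to the fence and up against the stop. The fingers hold it with about 37 N down and 23 N in, roughly 40 mm from the slot on the stop's side.

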